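# Hang the bin cover on the rail with the S-hook

### The arm

A 6-joint arm with a two-finger parallel gripper is mounted at the origin on a cart in front of the work surface, level with it; the furniture and walls round the work are solid. World frame = base frame: x ahead of the robot, y to its left, z up, the work surface at z = 0. Lengths are in m, angles in rad, forces in N, time in s.
With the tool pointing down it reaches from about 0.3 to 0.85 m from the base axis. Payload 5.4 kg.
Tool frame: the origin (TCP) lies at the very end of the fingers, on their centre line; the grasp point (between the pads) lies 19 mm behind it; z points along the fingers, y is the direction in which the jaws open and shut (so a half turn about z gives the same grasp; the last joint's range is limited). The gripper opens to 85 mm and grips with 20 to 120 N. Pads are 22 mm wide; open, the fingers measure 114 mm over their backs; the gripper's body (76 mm by 85 mm) begins 54 mm behind the grasp point. The pads swing forward as they close: fully open they stand 13 mm farther back than shut.
Start: joints at [-1.414, 0.158, 1.597, -0, 1.386, -0.21], TCP at [0.206, -0.537, 0.231] pointing down, gripper open.
Joint ranges: [-2.91, 2.91], [-0.94, 2.29], [0.18, 2.7], [-1.29, 4.43], [0.17, 2.64], [-3, 3]. Speed limits (rad/s): [2.57, 2.57, 3.14, 3.14, 3.14, 3.14].

### API

Orientations are given as [roll, pitch, yaw] about the fixed x, y, z axes, in that order (R = Rz(yaw) Ry(pitch) Rx(roll)).
In Python, from rig import sensors, cams, env, finder gives the robot as it stands.
- The arm moves only by the shell command python3 -m crank 'ROWS' [OPENING] [FORCE]. ROWS is a JSON object of lists of equal length, an entry for each row: "dp": the shift along the world's x, y, z in cm, a list of three; "roll": the turn about the world's z in rad. In form: {"dp": [[dx, dy, dz], ...], "roll": [roll, ...]}. A call has 1 to 8 rows; each row is the pose to reach, as a shift and turn from the pose commanded when the call began; what a row does not reach only later rows make up. A row lasts 1/12 s, in which the tool goes at most 41.7 mm and 7.16 degrees, less where a joint would pass 70% of its speed; a pose out of reach is approached as far as the arm can. A call with a gripper value outside its range is refused whole. OPENING is the closure, from -1 (fully open) to 1 (shut), set as the call begins (- or left out, the last holds). The fingers move at their own pace and stop on an object; FORCE is the grip in N (left out, the last holds). Time passes only in rows, so rows that repeat a pose let the fingers close. It gives the time, the measured TCP pose, the force and the opening at its end, in the units of the state.
- sensors.read_state(): the state, without advancing time (a new reading comes with each control period).
- cams.get_image(name): name is "scene" or "top" or "wrist"; returns the picture (400x640x3 uint8, red, green, blue); there is no depth.
- cams.get_calibration(name): a dict with "fovy" (degrees; the focal length in pixels is half the picture's height over the tangent of half this angle, whatever the lens; pixels are square), "cx", "cy" (the principal point, pixels), "R" (3x3) and "t" (3): a world point X has camera coordinates R X + t; the wrist camera has in their place "mount" (4x4, takes a point from camera to tool coordinates, whose origin is the TCP and whose axes are the flange's). Camera axes: x right, y down, z forward; pixel columns grow to the right and rows downward; lengths in m; the calibration is good to about 2 mm. A picture is of the moment at which its call begins: read the wrist's pose just before it. get_calibration takes no time and is no camera call.
- env.finish_job(): hands the job in, once; it reports no verdict.
Trained networks look in the newest picture that a camera, given by its name, has taken for a name from the list of things; names that differ only in an ending like _2 or _b are one class to them, and where a whole thing is asked for, a point or a joint stands for the part that bears it (a point fixed in the world has none). Each returns a list of dicts, best first, with "confidence" (0 to 1); they miss things now and then, are a little off and sometimes report something else, mostly with a low value. They report only what shows in the picture. A call takes as long as a camera call. They do not tell look-alikes from the thing itself.
- finder.silhouettes(camera, label): "mask" (400x640 bool, what is visible of it) and "position" ([column, row] in pixels, amid what is visible of it).
The state is a dict: "time_s": time; "joint_pos": joint angles; "dq": joint speeds; "joint_torque": joint torques, N m; "tcp_pos": TCP position; "eef_rot": TCP orientation; "force": force on the tool from outside, world axes, zero at the start; "wrist_torque": the same for the moment, N m; "opening": opening from 0.0 (shut) to 1.0 (fully open).
Only numpy, scipy, OpenCV 4.12 (cv2) and the standard library are available. Lean on these libraries where they do the work, as an engineer would, in place of code of your own. Each camera call takes 0.05 s, during which the arm holds its last target.

### The job

Uncover the parts bin: take the S-hook off the rail by its grip, pass its lower tip gently from below through the hole of the eye plate that sticks out at the front of the bin's cover, and lift the cover off with it. Then hang the S-hook back over the rail with the cover hanging from it, let go, and leave the other things where they are.

Things in the scene. Friction and masses are not known exactly. Their poses are not given: they have to be found in the camera images.
- s_hook: Steel S-hook of 6 mm wire, 90 g, hanging on the rail at the start. Origin: centre of the black grip on its upper bend; grip 36 (x) x 14 (y) x 40 (z) mm, take it across y. z is up as it hangs; all wire lies in its x-z plane. Lower bend: 13 mm radius to the wire's middle, stem at x = -13 mm, upward tip at x = +13 mm; lowest outside point 126 mm below the origin.
- hook_tip (a point): Top of the hook's lower upward tip, 95 mm below the grip's centre and 13 mm to +x.
- hook_bend (a point): Inside bottom of the hook's lower bend, 120 mm below the grip's centre, x = 0. Once threaded, the eye plate comes to rest on this bend.
- hook_seat (a point): Middle of the grip's flat underside, 20 mm below the grip's centre; it rests on the rail. The rail fits between two legs at x = +-13 mm (20 mm free between). The -x leg is free and ends 35 mm below the grip's centre, so lift 20 mm or more to clear the rail; the +x leg goes on as the stem, crossing to x = -13 mm between 38 and 78 mm below.
- bin: Fixed grey open parts bin, 96 (x) x 120 (y) mm; origin: centre of its underside; front is -x. Front wall 60 mm high, its outer face at x = -48 mm; back and sides rise to 70 mm. The cover lies 60 mm above the table between the raised sides, 1.5 mm free all round, its origin 3 mm in front of the bin's; it may be lifted straight up or front first.
- cover: Loose flat aluminium bin cover, 91 (x) x 109 (y) x 4 mm; origin: centre of its underside; as it lies z is up, -x to the front. On it a dark cross track holds a steel eye plate (T-shaped, 4 mm thick, 100 mm wide in front) that sticks out in front from x = -52 to -83.5 mm. Cover and plate weigh 0.36 to 0.58 kg; pushed up from below, the front yields at 1 to 3.5 N and tilts up.
- eye_mid (a point): On the cover at the middle of the eye plate's sideways adjustment (x = -70 mm, y = 0, 6 mm above the cover's underside, half-way through the plate). The plate's one round hole, 12 mm, in the middle of its width, is at this x but up to 20 mm to either side in the cover's y: where is NOT reported and must be felt or seen. Plate underside 2 mm below, top 2 mm above this point. It is clamped: do not force it.
- rail_top (a point): On the rail's top, near its middle, x and y axes level. Fixed round steel bar, 10 mm thick, along this frame's y, top 250 mm above the table. It runs from a cross arm at y = -85 mm (which leads off to -x, to a post at x = -70 mm, both level with the bar) to its free end at y = +84 mm, with a 13 mm end cap. The space below the bar and to its +x side is free; the hook hangs with its x along this x.
- marker: bystander: white and red marker pen, lying, 148 mm; leave alone
- brush: bystander: wooden bench brush, lying, 205 mm; leave alone
- tin: bystander: white sample tin, 62 mm wide, 70 mm high, origin under it; leave alone
Things that resemble listed ones, but are neither listed nor needed, are in the scene too. What is shaped like the s_hook but turquoise is not meant.

How it is judged:
By the outcome, as a careful person would: the job done as asked, in the order asked, and still so for the second after the job is handed in, with the robot touching nothing.
It also fails if it takes over 72 s, if anything falls off the work surface, if the arm or the gripper's body presses on something with over 40 N, if the wrist force passes 120 N, or if a joint passes its speed limit or range.

## Working session

There is one attempt and no reset: what is moved stays moved. The work goes in short steps, Python scripts to look and compute and a shell command to move; the robot and the scene stay as the last step left them, time stands still between calls to the robot, and variables do not carry over. Pictures are saved under pics/ and viewed, and the job is handed in when it is done.

```bash
ls; mkdir -p pics; python3 - <<'E'
from rig import sensors, cams, env, finder
import cv2, numpy as np
s=sensors.read_state(); print({k:np.round(v,3).tolist() for k,v in s.items()})
for n in ["scene","top","wrist"]:
    im=cams.get_image(n); cv2.imwrite(f"pics/{n}0.png",im[:,:,::-1]); print(n,cams.get_calibration(n))
E
```

```text
pics
{'time_s': 0.0, 'joint_pos': [-1.414, 0.159, 1.598, -0.0, 1.386, -0.21], 'dq': [0.001, -0.001, -0.002, -0.001, -0.001, 0.001], 'joint_torque': [-0.001, -39.601, -33.143, -0.0, 0.009, 0.0], 'tcp_pos': [0.206, -0.536, 0.23], 'eef_rot': [-3.14, -0.0, 0.367], 'force': [-0.678, 0.745, -0.165], 'wrist_torque': [-0.023, 0.038, -0.023], 'opening': 0.998}
scene {'fovy': 53.42117437033753, 'cx': 322.9723141653784, 'cy': 199.81329274507897, 'R': array([[ 0.87819601, -0.47828878,  0.0034072 ],
       [-0.3687671 , -0.68160319, -0.6320031 ],
       [ 0.30460235,  0.55376614, -0.77495837]]), 't': array([-0.46596872,  0.21678024,  1.39452955])}
top {'fovy': 57.40201464503793, 'cx': 313.7540266324313, 'cy': 197.64539951109614, 'R': array([[ 0.02110166, -0.99977648, -0.00130653],
       [-0.99689432, -0.02094162, -0.07591554],
       [ 0.07587121,  0.00290442, -0.9971134 ]]), 't': array([-0.13496293,  0.45463805,  1.19212497])}
wrist {'fovy': 71.77404283526765, 'cx': 320.2204104357738, 'cy': 198.78104753525494, 'mount': array([[ 1.24672261e-03, -9.44677403e-01, -3.27998553e-01,
         8.37911993e-02],
       [ 9.99999188e-01,  1.09062293e-03,  6.59864981e-04,
        -5.34805737e-04],
       [-2.65636794e-04, -3.27999109e-01,  9.44677995e-01,
        -1.42287410e-01],
       [ 0.00000000e+00,  0.00000000e+00,  0.00000000e+00,
         1.00000000e+00]])}
```

View pics/scene0.png

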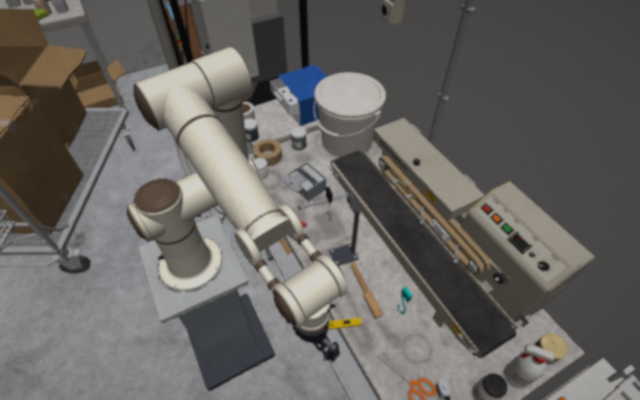

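View pics/top0.png

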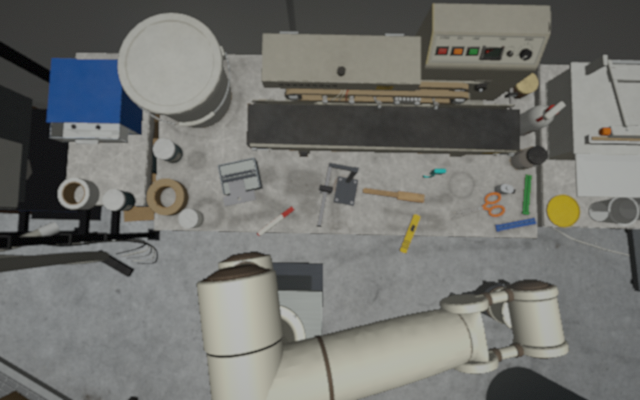

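View pics/wrist0.png

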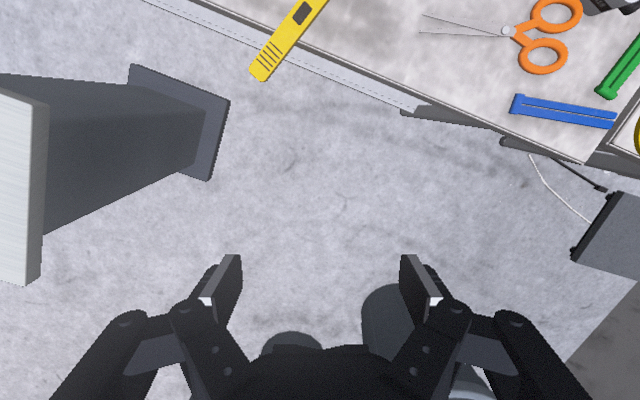

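```bash
cat > h.py <<'E'
import numpy as np, cv2
from rig import sensors, cams, env, finder
from scipy.spatial.transform import Rotation as Ro
def K(c):
    f=200/np.tan(np.radians(c['fovy'])/2); return f,c['cx'],c['cy']
def pose(name,st=None):
    c=cams.get_calibration(name)
    if name!='wrist': return c,np.array(c['R']),np.array(c['t'])
    st=st or sensors.read_state()
    T=np.eye(4);T[:3,:3]=Ro.from_euler('xyz',st['eef_rot']).as_matrix();T[:3,3]=st['tcp_pos']
    M=np.linalg.inv(T@np.array(c['mount'])); return c,M[:3,:3],M[:3,3]
def ray(name,px,st=None):
    c,R,t=pose(name,st); f,cx,cy=K(c)
    d=np.array([(px[0]-cx)/f,(px[1]-cy)/f,1.]); return -R.T@t, R.T@d
def atz(name,px,z,st=None):
    o,d=ray(name,px,st); return o+d*(z-o[2])/d[2]
def proj(name,X,st=None):
    c,R,t=pose(name,st); f,cx,cy=K(c)
    p=np.asarray(X)@R.T+t; return np.stack([cx+f*p[...,0]/p[...,2],cy+f*p[...,1]/p[...,2]],-1)
def tri(obs):
    A=np.zeros((3,3));b=np.zeros(3)
    for o,d in obs:
        d=d/np.linalg.norm(d);P=np.eye(3)-np.outer(d,d);A+=P;b+=P@o
    X=np.linalg.solve(A,b); return X,[np.linalg.norm(np.cross(X-o,d/np.linalg.norm(d))) for o,d in obs]
def crop(name,im,x0,y0,x1,y1,s,fn):
    cv2.imwrite(fn,cv2.resize(im[y0:y1,x0:x1,::-1],None,fx=s,fy=s,interpolation=cv2.INTER_CUBIC))
E
python3 - <<'E'
from h import *
ims={}
for n in ["scene","top"]:
    im=cams.get_image(n); ims[n]=im
    for l in ["s_hook","bin","cover","marker","brush","tin"]:
        for d in finder.silhouettes(n,l):
            m=d['mask'];ys,xs=np.where(m); print(n,l,round(d['confidence'],2),np.round(d['position'],1),m.sum(),xs.min(),xs.max(),ys.min(),ys.max())
crop('scene',ims['scene'],260,120,440,330,3.5 if 0 else 2.8,'pics/sc1.png')
crop('top',ims['top'],200,140,460,240,3,'pics/tp1.png')
print(sensors.read_state()['time_s'])
E
```

```text
scene s_hook 0.48 [330.8 199.5] 103 325 331 188 216
scene s_hook 0.44 [403.6 294.6] 174 398 411 287 312
scene bin 0.85 [313.3 186.3] 368 288 325 162 200
scene cover 0.75 [302.6 177.6] 670 280 322 164 191
scene brush 0.82 [365.1 294.9] 487 350 381 262 317
scene tin 0.72 [258.8 164.7] 245 252 268 158 178
top s_hook 0.67 [436.5 167.4] 91 424 445 168 176
top s_hook 0.4 [325.5 191.1] 102 319 332 185 193
top bin 0.54 [257.8 171.8] 158 223 262 158 191
top cover 0.96 [236.3 184.8] 1345 219 258 160 205
top marker 0.74 [274.8 222.9] 228 256 292 207 235
top brush 0.64 [400.3 192.8] 407 363 422 189 201
top tin 0.62 [187.5 221.1] 402 178 203 209 227
0.85
```

View pics/sc1.png

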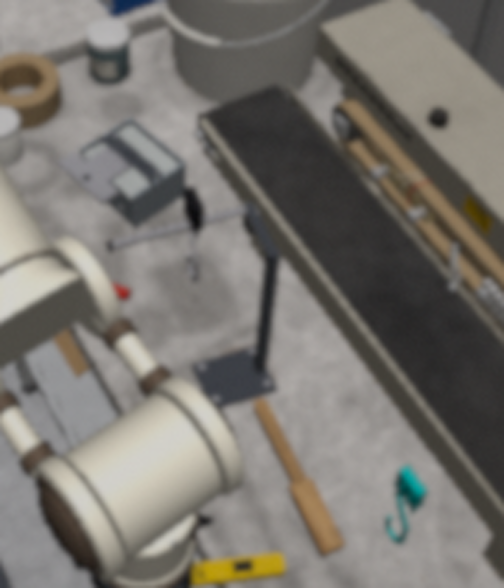

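View pics/tp1.png

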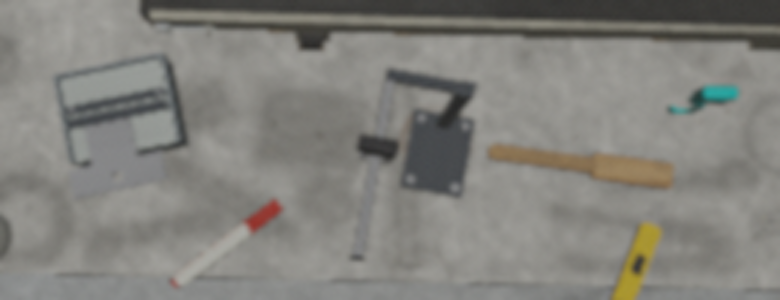

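```bash
python3 - <<'E'
from h import *
for nm,p,z in [("hookgrip",(325.5,189),.285),("rail cross",(330,165),.25),("rail free",(319,226),.25),("hole",(238,198),.068),
 ("bin bl",(218.8,165),.07),("bin br",(254.5,159),.07),("plate fl",(225,205),.068),("plate fr",(254,201),.068),("tin",(187.5,218),.07),("postbase",(345,190),0.0),("belt",(248,150),.1)]:
    print(nm,atz('top',p,z).round(3))
print(proj('scene',[[0.6,0,0.245]]))
# rail ends by both cams
for a,b in [((319,226),(299.5,207.5)),((330,165),(351,196)),((325.5,189),(329,194))]:
    X,e=tri([ray('top',a),ray('scene',b)]);print(X.round(3),np.round(e,4))
E
```

```text
hookgrip [ 0.46  -0.156  0.285]
rail cross [ 0.529 -0.168  0.25 ]
rail free [ 0.364 -0.142  0.25 ]
hole [0.447 0.115 0.068]
bin bl [0.551 0.179 0.07 ]
bin br [0.573 0.066 0.07 ]
plate fl [0.424 0.155 0.068]
plate fr [0.439 0.064 0.068]
tin [0.381 0.271 0.07 ]
postbase [ 0.487 -0.23   0.   ]
belt [0.596 0.082 0.1  ]
[[340.67222354 154.17074207]]
[ 0.366 -0.142  0.245] [0.0021 0.0021]
[ 0.535 -0.17   0.233] [0.0041 0.0041]
[ 0.463 -0.157  0.27 ] [0.0019 0.0019]
```

```bash
python3 -m crank '{"dp": [[0,0,4],[2,2,7],[4,5,10],[7,8,12],[9,11,14],[11,14,16],[13,17,17],[15,20,17]], "roll": [0.1,0.2,0.3,0.4,0.5,0.6,0.7,0.8]}' -1 60; python3 -m crank '{"dp": [[1.5,3,0],[3,6,0],[5,9,0],[7,12,0],[9,15,0],[10,18,0],[10,18,0],[10,18,0]], "roll": [0.1,0.2,0.24,0.24,0.24,0.24,0.24,0.24]}'; python3 - <<'E'
from h import *
s=sensors.read_state(); print({k:np.round(s[k],3).tolist() for k in ['time_s','tcp_pos','eef_rot','joint_pos','force']})
im=cams.get_image('wrist'); cv2.imwrite('pics/w1.png',im[:,:,::-1])
for l in ['s_hook']:
  for d in finder.silhouettes('wrist',l): print(l,d['confidence'],d['position'])
im=cams.get_image('scene'); crop('scene',im,260,120,440,330,2.8,'pics/sc2.png')
E
```

```text
time_s: 1.52
tcp_pos: [0.3573, -0.336, 0.4049]
eef_rot: [3.137, 0.003, 1.171]
force: [0.5, -0.3, -0.3]
opening: 0.999
time_s: 2.18
tcp_pos: [0.4565, -0.1556, 0.4015]
eef_rot: [3.141, 0.0, 1.41]
force: [-0.1, -0.8, -0.4]
opening: 1.004
{'time_s': 2.183, 'tcp_pos': [0.457, -0.156, 0.402], 'eef_rot': [3.141, 0.0, 1.41], 'joint_pos': [-0.579, -0.139, 1.567, -0.0, 1.714, -0.419], 'force': [-0.095, -0.798, -0.397]}
s_hook 0.76 [326.3, 186.9]
s_hook 0.61 [388.9, 326.1]
```

View pics/w1.png

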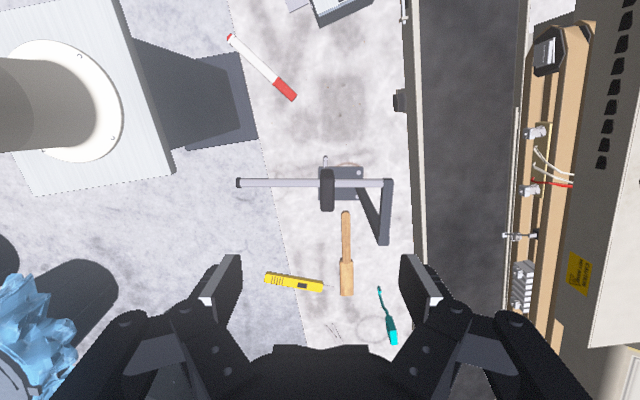

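```bash
python3 - <<'E'
from h import *
im=cams.get_image('wrist'); crop('w',im,225,145,425,255,4,'pics/w1c.png')
s=sensors.read_state()
for nm,p,z in [("rail free",(240,182.5),.245),("rail cross",(386,182.5),.245)]: print(nm,atz('wrist',p,z,s).round(4))
E
```

```text
rail free [ 0.3663 -0.1427  0.245 ]
rail cross [ 0.5276 -0.1695  0.245 ]
```

View pics/w1c.png

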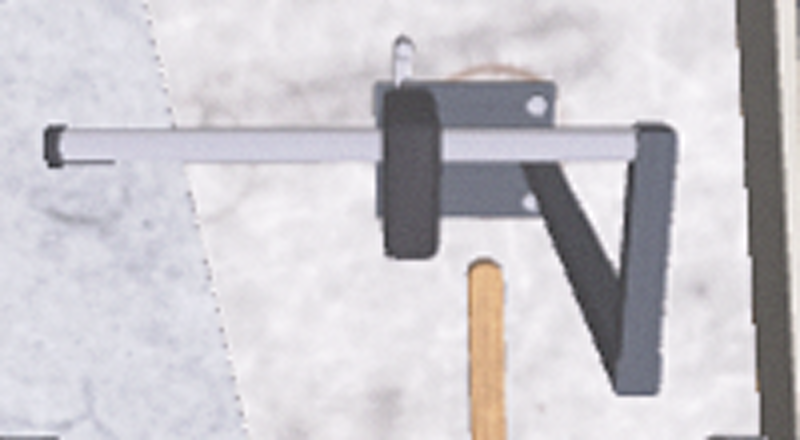

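```bash
python3 - <<'E'
from h import *
s=sensors.read_state()
a=1.408; X=np.array([np.cos(a),np.sin(a),0]);Y=np.array([-np.sin(a),np.cos(a),0]);Z=np.array([0,0,1])
f=np.array([.3663,-.1427,0]);c=np.array([.5276,-.1695,0])
mid=(f*85+c*84)/169; print('mid',mid)
for off in [-.01,-.005,0,.005,.01]:
    o=mid+Y*off; o[2]=.27
    P=np.array([o+X*sx*.018+Y*sy*.007+Z*sz*.02 for sx in(-1,1) for sy in (-1,1) for sz in(-1,1)])
    q=proj('wrist',P,s); print(off,o.round(4),q.min(0).round(1),q.max(0).round(1), 'tip',proj('wrist',o+X*.013-Z*.095,s).round(1))
E
```

```text
mid [ 0.44647278 -0.15602071  0.        ]
-0.01 [ 0.4563 -0.1576  0.27  ] [314.3 167.7] [329.1 212.5] tip [321.3 158.9]
-0.005 [ 0.4514 -0.1568  0.27  ] [309.  167.7] [323.8 212.5] tip [317.5 158.9]
0 [ 0.4465 -0.156   0.27  ] [303.7 167.7] [318.9 212.5] tip [313.8 158.9]
0.005 [ 0.4415 -0.1552  0.27  ] [298.4 167.7] [314.4 212.5] tip [310.1 159. ]
0.01 [ 0.4366 -0.1544  0.27  ] [293.1 167.7] [310.  212.5] tip [306.4 159. ]
```

```bash
python3 -m crank '{"dp": [[0.4,-0.2,-3],[0.4,-0.2,-6],[0.4,-0.2,-9],[0.4,-0.2,-11],[0.4,-0.2,-13],[0.4,-0.2,-14.2],[0.4,-0.2,-14.2],[0.4,-0.2,-14.2]], "roll": [0,0,0,0,0,0,0,0]}' -1 60; python3 - <<'E'
from h import *
im=cams.get_image('wrist'); cv2.imwrite('pics/w2.png',im[:,:,::-1])
s=sensors.read_state(); print(s['tcp_pos'],s['eef_rot'],s['force'])
E
```

```text
time_s: 3.05
tcp_pos: [0.46, -0.1593, 0.2594]
eef_rot: [-3.141, -0.0, 1.406]
force: [-0.4, -0.2, 0.6]
opening: 0.998
[ 0.46054504 -0.15953431  0.26052364] [3.14005926e+00 7.31484314e-04 1.40596385e+00] [ 0.51344602 -0.29862211  0.79677573]
```

View pics/w2.png

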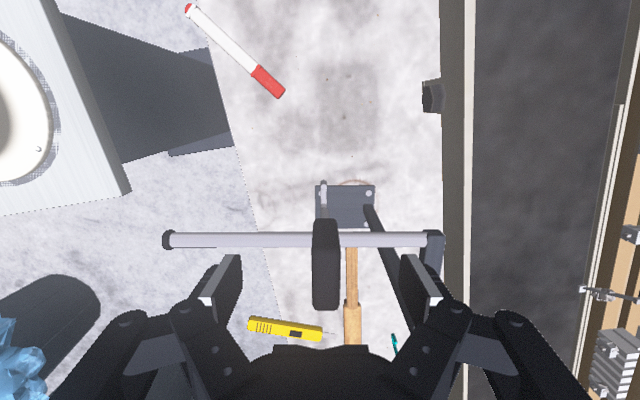

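```bash
python3 -m crank '{"dp": [[0.1,0,0],[0.1,0,0],[0.1,0,0],[0.1,0,0],[0.1,0,0],[0.1,0,0],[0.1,0,0],[0.1,0,0]], "roll": [0,0,0,0,0,0,0,0]}' 1 70; python3 - <<'E'
from h import *
im=cams.get_image('wrist'); cv2.imwrite('pics/w3.png',im[:,:,::-1])
s=sensors.read_state(); print(s['tcp_pos'],s['eef_rot'],s['force'],s['opening']*.085)
E
```

```text
time_s: 3.77
tcp_pos: [0.4614, -0.1588, 0.2597]
eef_rot: [3.141, 0.0, 1.407]
force: [0.4, 0.2, 2.0]
opening: 0.154
[ 0.46136701 -0.15880732  0.25964277] [3.14096485e+00 1.94527884e-04 1.40685616e+00] [-1.03294232 -1.15298922  2.13389014] 0.013166071481351122
```

View pics/w3.png

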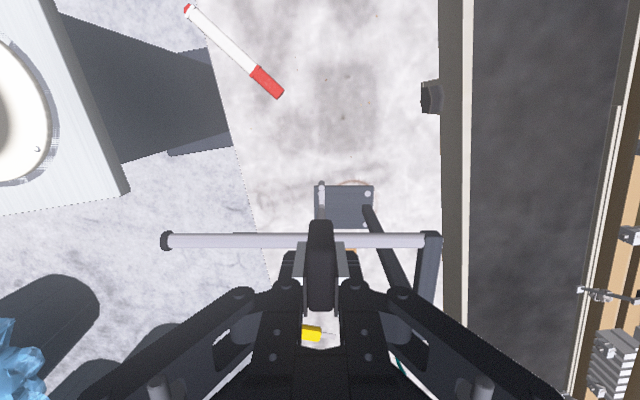

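```bash
python3 -m crank '{"dp": [[0,0,0.6],[0.03,0.2,1.2],[0.06,0.4,1.7],[0.1,0.6,2.1],[0.2,1.2,2.3],[0.4,2.4,2.3],[0.6,4,2.3],[0.8,5,2.5]], "roll": [0,0,0,0,0,0,0,0]}' 1 70; python3 - <<'E'
from h import *
im=cams.get_image('wrist'); cv2.imwrite('pics/w4.png',im[:,:,::-1])
s=sensors.read_state(); print(s['tcp_pos'],s['eef_rot'],s['force'],s['opening']*.085)
im=cams.get_image('scene'); crop('scene',im,260,120,440,330,2.8,'pics/sc4.png')
E
```

```text
time_s: 4.48
tcp_pos: [0.469, -0.1066, 0.2837]
eef_rot: [-3.14, -0.001, 1.407]
force: [-0.3, 0.1, -1.5]
opening: 0.153
[ 0.46950677 -0.10558137  0.28444119] [-3.14148226e+00 -1.75249272e-03  1.40906501e+00] [0.51751769 0.82480065 0.1051757 ] 0.013123408620034036
```

View pics/w4.png

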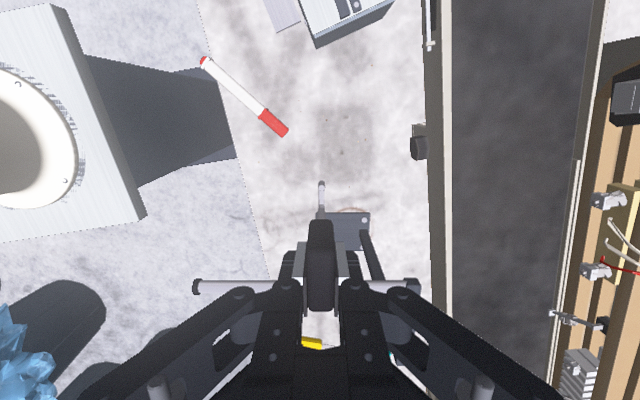

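View pics/sc4.png

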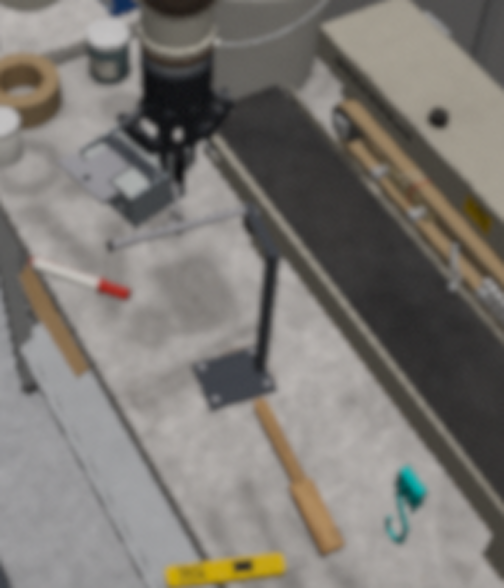

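```bash
python3 -m crank '{"dp": [[-1,1,1],[-2,4,2],[-3,7,3],[-4,10,3],[-5.5,13,3],[-7,16,3],[-8,18,3],[-9,20.5,3]], "roll": [-0.12,-0.24,-0.36,-0.48,-0.6,-0.72,-0.84,-0.96]}'; python3 -m crank '{"dp": [[0,0,0],[0,0,0],[0,0,0],[0,0,0],[0,0,0],[0,0,0]], "roll": [-0.12,-0.24,-0.27,-0.27,-0.27,-0.27]}';python3 - <<'E'
from h import *
s=sensors.read_state(); print(s['tcp_pos'],s['eef_rot'],s['joint_pos'])
im=cams.get_image('wrist'); cv2.imwrite('pics/w5.png',im[:,:,::-1])
for l in ['cover','bin']:
  for d in finder.silhouettes('wrist',l): print(l,d['confidence'],d['position'])
E
```

```text
time_s: 5.25
tcp_pos: [0.3785, 0.0969, 0.3144]
eef_rot: [3.141, -0.0, 0.441]
force: [0.2, 0.1, -0.4]
opening: 0.154
time_s: 5.75
tcp_pos: [0.3793, 0.096, 0.3143]
eef_rot: [3.141, 0.0, 0.178]
force: [1.0, 0.5, -0.4]
opening: 0.152
[0.37929702 0.09599217 0.31426473] [3.14148514e+00 3.14160453e-05 1.78002199e-01] [-6.34944861e-02 -3.92960611e-01  1.93861866e+00 -1.11946145e-04
  1.59593939e+00  1.32929683e+00]
cover 0.56 [324.5, 64.3]
bin 0.86 [325.4, 16.0]
```

View pics/w5.png

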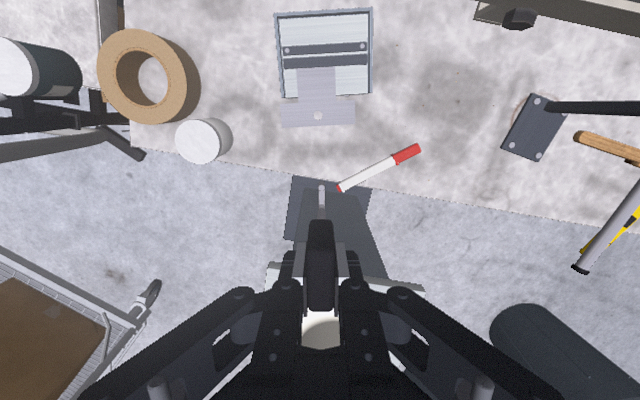

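```bash
python3 - <<'E'
from h import *
im=cams.get_image('wrist'); s=sensors.read_state(); crop('w',im,260,0,390,140,4.2,'pics/w5c.png')
crop('w',im,290,170,350,240,6,'pics/w5t.png')
E
```

```text
(no output)
```

View pics/w5c.png

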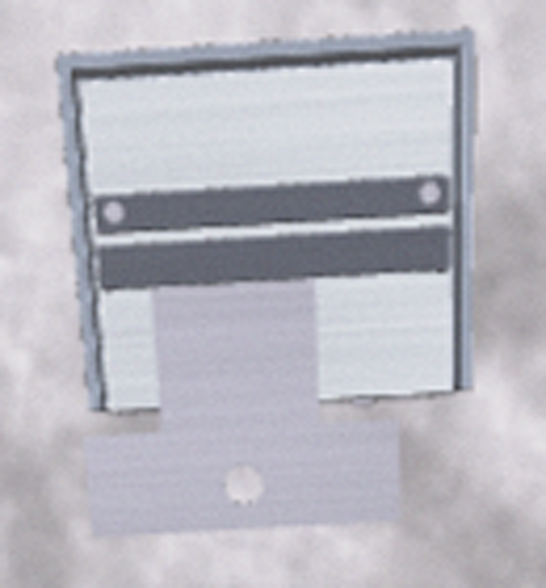

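View pics/w5t.png

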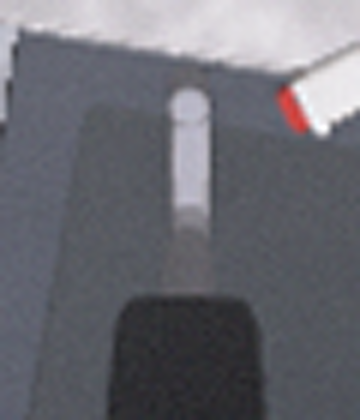

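```bash
python3 - <<'E'
from h import *
s=sensors.read_state()
c=lambda x,y:(260+x/4.2,y/4.2)
pts={}
for nm,p,z in [("hole",c(244,485),.067),("pfl",c(93,535),.068),("pfr",c(400,519),.068),("pbl",c(85,437),.068),("pbr",c(398,421),.068),("binbl",c(60,57),.07),("binbr",c(472,30),.07),("binfl",c(97,410),.07),("binfr",c(470,390),.07)]:
    pts[nm]=atz('wrist',p,z,s); print(nm,pts[nm].round(4))
def ang(a,b):
    d=pts[b]-pts[a]; return np.arctan2(d[0],-d[1])
print([round(ang(a,b),3) for a,b in [('pfl','pfr'),('pbl','pbr'),('binbl','binbr'),('binfl','binfr')]])
R=Ro.from_euler('xyz',s['eef_rot']).as_matrix()
o=s['tcp_pos']+np.array([0,0,.0103])
tip=o+R[:,0]*.013-np.array([0,0,.098]); print('tip',tip,proj('wrist',tip,s))
tipm=atz('wrist',(321.7,187.5),tip[2],s);print(tipm)
h=pts['hole'];print('in tool axes hole-tip',(h-tip)@R[:,0],(h-tip)@R[:,1])
print('top cam hole', )
E
```

```text
hole [0.4452 0.111  0.067 ]
pfl [0.4212 0.1566 0.068 ]
pfr [0.4438 0.0595 0.068 ]
pbl [0.4506 0.1631 0.068 ]
pbr [0.4729 0.0666 0.068 ]
binbl [0.5514 0.1833 0.07  ]
binbr [0.5788 0.069  0.07  ]
binfl [0.4593 0.1602 0.07  ]
binfr [0.4857 0.0468 0.07  ]
[np.float64(0.229), np.float64(0.227), np.float64(0.235), np.float64(0.229)]
tip [0.39206859 0.09834356 0.22657336] [320.45653225 188.85589272]
[0.39347182 0.09749991 0.22657336]
in tool axes hole-tip 0.054551554121704524 -0.0031115150197132207
top cam hole
```

```bash
python3 -m crank '{"dp": [[0.3,0.1,-3],[0.6,0.2,-6],[1,0.3,-8.5],[1.4,0.4,-11],[1.9,0.45,-13],[1.9,0.45,-14.9],[1.9,0.45,-14.9],[1.9,0.45,-14.9]], "roll": [0.02,0.052,0.052,0.052,0.052,0.052,0.052,0.052]}';python3 - <<'E'
from h import *
s=sensors.read_state(); print(s['tcp_pos'],s['eef_rot'],s['force'])
im=cams.get_image('wrist'); cv2.imwrite('pics/w6.png',im[:,:,::-1])
crop('w',im,240,60,400,220,3.7,'pics/w6c.png')
E
```

```text
time_s: 6.62
tcp_pos: [0.3975, 0.1007, 0.1648]
eef_rot: [-3.141, 0.002, 0.229]
force: [0.6, 0.4, -0.2]
opening: 0.155
[0.39751551 0.10065131 0.16478486] [-3.14094800e+00  2.32092263e-03  2.29274536e-01] [ 0.62634313  0.43907704 -0.19137677]
```

View pics/w6.png

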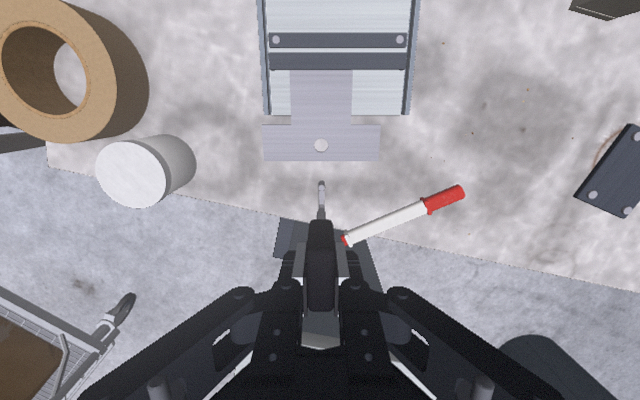

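View pics/w6c.png

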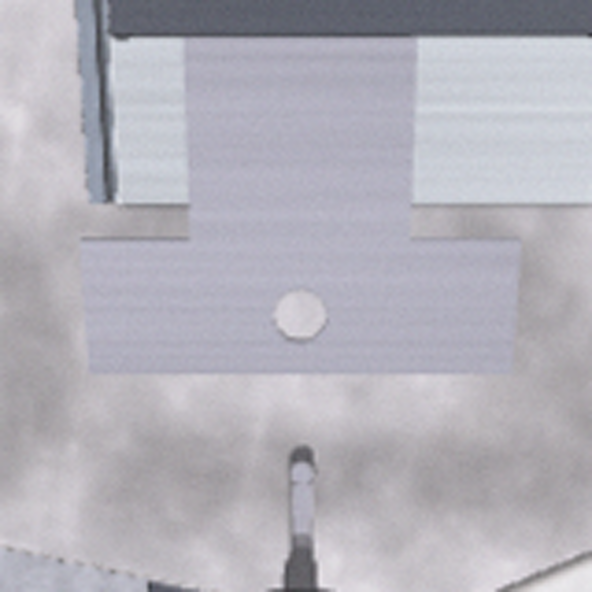

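```bash
python3 - <<'E'
from h import *
s=sensors.read_state();R=Ro.from_euler('xyz',s['eef_rot']).as_matrix()
h=atz('wrist',(240+300/3.7,60+314/3.7),.067,s); 
z=s['tcp_pos'][2]+.0103
tip=s['tcp_pos']+np.array([0,0,.0103])+R[:,0]*.013-np.array([0,0,.097])
print(proj('wrist',tip,s),tip)
t=atz('wrist',(240+301.5/3.7,60+459/3.7),tip[2],s)
print(h,t,'tool',(h-t)@R[:,0],(h-t)@R[:,1],'kin',(h-tip)@R[:,0],(h-tip)@R[:,1], R[:,0])
E
```

```text
[320.50331767 189.26881055] [0.41120611 0.10357895 0.07937302]
[0.44674787 0.11140169 0.067     ] [0.41597074 0.10382923 0.07937302] tool 0.031686384777013604 -0.00038175167555861756 kin 0.03638322689448495 0.00045732344193477164 [9.73834451e-01 2.27257999e-01 5.12983169e-04]
```

```bash
python3 - <<'E'
import cv2,numpy as np
o=[cv2.resize(cv2.imread(f'pics/{n}.png')[165:235,290:350],None,fx=4.3,fy=6,interpolation=cv2.INTER_NEAREST) for n in ['w4','w5','w6']]
cv2.imwrite('pics/cmp.png',np.hstack(o))
E
```

```text
(no output)
```

View pics/cmp.png

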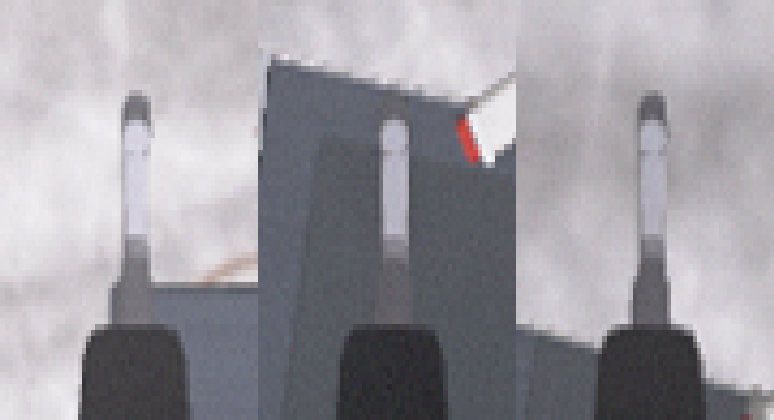

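```bash
python3 -m crank '{"dp": [[0,0,-1.3],[0,0,-2.6],[0,0,-2.6],[0.9,0.2,-2.6],[1.8,0.43,-2.6],[2.7,0.65,-2.6],[3.5,0.85,-2.6],[3.5,0.85,-2.6]], "roll": [0,0,0,0,0,0,0,0]}'; python3 -m crank '{"dp": [[0,0,0.2],[0,0,0.4],[0,0,0.4]], "roll": [0,0,0]}';python3 - <<'E'
from h import *
s=sensors.read_state(); print(s['tcp_pos'],s['eef_rot'],s['force'])
im=cams.get_image('wrist'); cv2.imwrite('pics/w7.png',im[:,:,::-1])
crop('w',im,270,130,370,230,5.8,'pics/w7c.png')
E
```

```text
time_s: 7.33
tcp_pos: [0.4355, 0.1093, 0.1412]
eef_rot: [3.141, -0.004, 0.229]
force: [-0.2, 0.6, -0.2]
opening: 0.156
time_s: 7.58
tcp_pos: [0.4333, 0.1091, 0.144]
eef_rot: [3.141, -0.001, 0.229]
force: [-0.2, -0.6, -0.6]
opening: 0.149
[0.43326941 0.10912453 0.14402311] [ 3.14132065e+00 -8.23154994e-04  2.29255156e-01] [-0.20336788 -0.59350362 -0.6287911 ]
```

View pics/w7c.png

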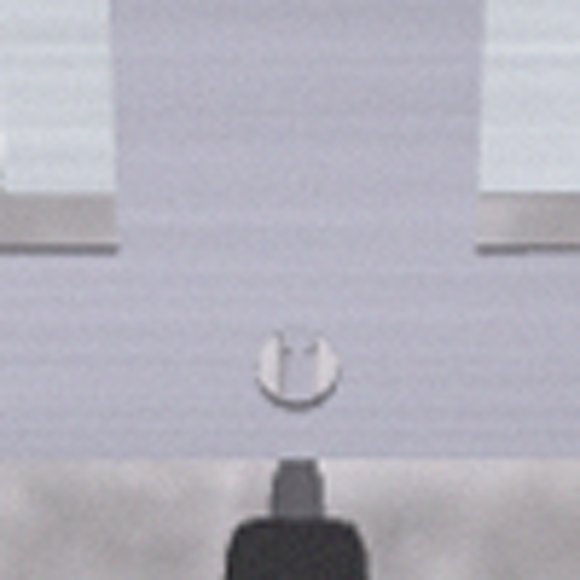

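```bash
python3 - <<'E'
from h import *
s=sensors.read_state();R=Ro.from_euler('xyz',s['eef_rot']).as_matrix()
for z in (.066,.068):
    h=atz('wrist',(270+298/5.8,130+370/5.8),z,s); tip=s['tcp_pos']+np.array([0,0,.0103-.097])+R[:,0]*.013
    t2=atz('wrist',(321.5,188.5),tip[2],s)
    print(h,tip,(h-tip)@R[:,0],(h-tip)@R[:,1],(h-t2)@R[:,0],(h-t2)@R[:,1])
E
```

```text
[0.44482732 0.11109543 0.066     ] [0.44583329 0.1120767  0.05709009] -0.001196776326201148 0.0007286914659021728 -0.0019060494115881838 -0.0001367264494440291
[0.44546057 0.11125389 0.068     ] [0.44583329 0.1120767  0.05709009] -0.0005427792525939392 0.0007186214992133646 -0.001252052337980975 -0.0001467964161328373
```

```bash
python3 -m crank '{"dp": [[-0.1,0,0],[-0.1,0,0.3],[-0.1,0,0.6],[-0.1,0,0.9],[-0.1,0,1.2],[-0.1,0,1.2]], "roll": [0,0,0,0,0,0]}';python3 - <<'E'
from h import *
s=sensors.read_state(); print(s['tcp_pos'],s['eef_rot'],s['force'])
im=cams.get_image('wrist'); cv2.imwrite('pics/w8.png',im[:,:,::-1])
crop('w',im,270,130,370,230,5.8,'pics/w8c.png')
E
```

```text
time_s: 8.13
tcp_pos: [0.4328, 0.1092, 0.1562]
eef_rot: [3.141, -0.002, 0.229]
force: [0.4, 0.2, -0.7]
opening: 0.156
[0.43283037 0.10916058 0.15623898] [ 3.14118485e+00 -1.57948882e-03  2.29222814e-01] [ 0.42495044  0.16900485 -0.68004228]
```

View pics/w8c.png

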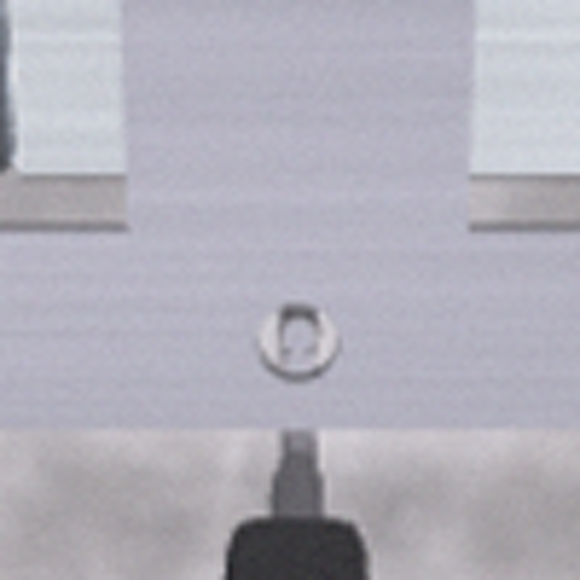

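```bash
python3 -m crank '{"dp": [[0,0,0.3],[0,0,0.6],[0,0,0.9],[0,0,1.2],[0,0,1.5],[0,0,1.6],[0,0,1.6]], "roll": [0,0,0,0,0,0,0]}';python3 - <<'E'
from h import *
s=sensors.read_state(); print(s['tcp_pos'],s['eef_rot'],s['force'])
im=cams.get_image('wrist'); cv2.imwrite('pics/w9.png',im[:,:,::-1])
crop('w',im,200,50,400,230,3,'pics/w9c.png')
E
```

```text
time_s: 8.77
tcp_pos: [0.4325, 0.1092, 0.1717]
eef_rot: [3.141, -0.001, 0.229]
force: [0.7, 0.3, -0.9]
opening: 0.151
[0.43249021 0.10918088 0.17173994] [ 3.14138422e+00 -7.87594570e-04  2.29293520e-01] [ 0.69946027  0.25006465 -0.86403901]
```

View pics/w9c.png

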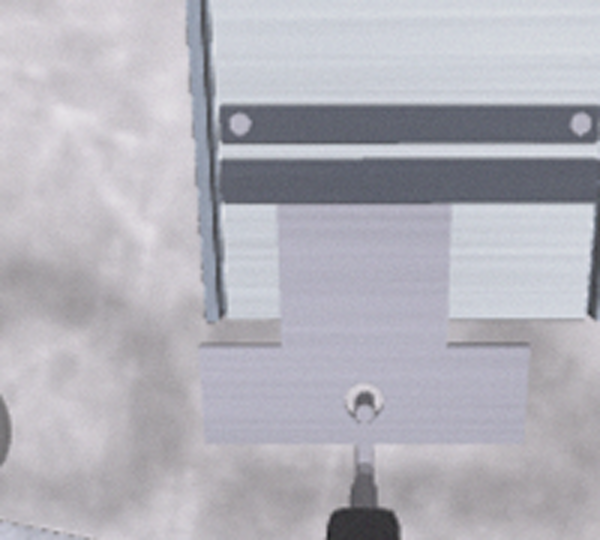

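```bash
python3 -m crank '{"dp": [[0,0,0.5],[0.05,0,1.0],[0.15,0.03,1.6],[0.3,0.07,2.2],[0.45,0.1,2.8],[0.65,0.15,3.4],[0.9,0.2,4.0],[0.9,0.2,4.0]], "roll": [0,0,0,0,0,0,0,0]}';python3 - <<'E'
from h import *
s=sensors.read_state(); print(s['tcp_pos'],s['eef_rot'],s['force'])
im=cams.get_image('wrist'); cv2.imwrite('pics/w10.png',im[:,:,::-1])
im=cams.get_image('scene'); crop('s',im,260,120,400,260,4,'pics/sc10.png')
E
```

```text
time_s: 9.48
tcp_pos: [0.4426, 0.1112, 0.213]
eef_rot: [3.141, -0.003, 0.229]
force: [1.4, 0.9, -2.5]
opening: 0.15
[0.44259788 0.11123567 0.21299335] [ 3.14099382e+00 -2.98791119e-03  2.29185001e-01] [ 1.38769112  0.87700923 -2.53746411]
```

View pics/w10.png

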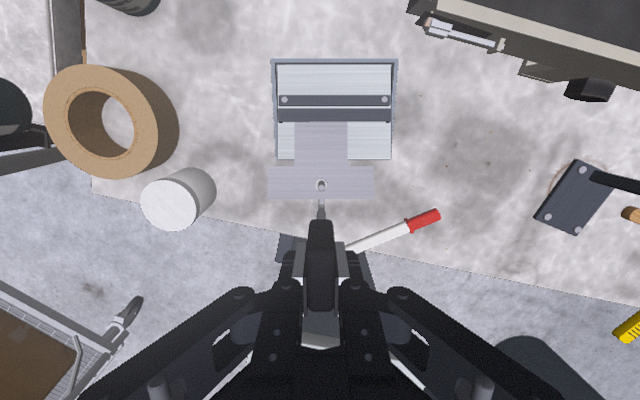

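View pics/sc10.png

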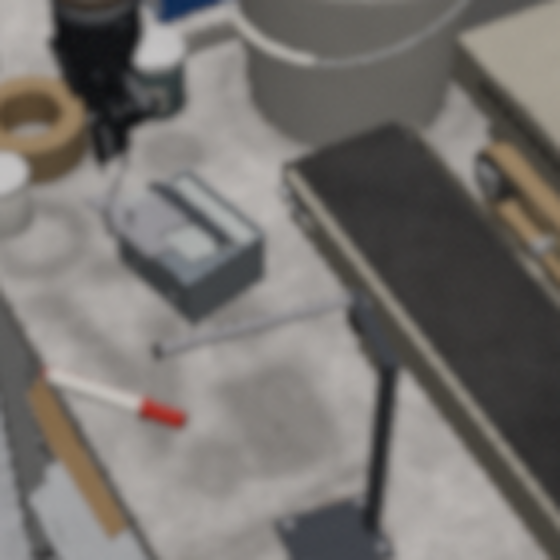

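```bash
python3 -m crank '{"dp": [[0.3,0.08,0.7],[0.65,0.16,1.4],[1.0,0.25,2.0],[1.5,0.37,2.7],[2.0,0.48,3.3],[2.6,0.62,3.9],[3.1,0.74,4.4],[3.1,0.74,4.4]], "roll": [0,0,0,0,0,0,0,0]}'; python3 -m crank '{"dp": [[0.6,0.14,0.5],[1.2,0.28,0.9],[1.9,0.44,1.4],[2.5,0.58,1.8],[3.2,0.75,2.1],[3.8,0.9,2.4],[4.4,1.03,2.6],[4.4,1.03,2.6]], "roll": [0,0,0,0,0,0,0,0]}';python3 - <<'E'
from h import *
s=sensors.read_state(); print(s['tcp_pos'],s['eef_rot'],s['force'])
im=cams.get_image('wrist'); cv2.imwrite('pics/w11.png',im[:,:,::-1])
im=cams.get_image('scene'); crop('s',im,260,120,400,260,4,'pics/sc11.png')
E
```

```text
time_s: 10.25
tcp_pos: [0.474, 0.1188, 0.2568]
eef_rot: [3.141, -0.003, 0.229]
force: [0.6, 0.8, -3.1]
opening: 0.153
time_s: 10.92
tcp_pos: [0.5174, 0.129, 0.2818]
eef_rot: [3.141, -0.001, 0.229]
force: [-0.2, -0.1, -1.6]
opening: 0.155
[0.51743334 0.12902767 0.28177284] [ 3.14147306e+00 -1.13927702e-03  2.29243498e-01] [-0.15160554 -0.07701002 -1.638193  ]
```

View pics/w11.png

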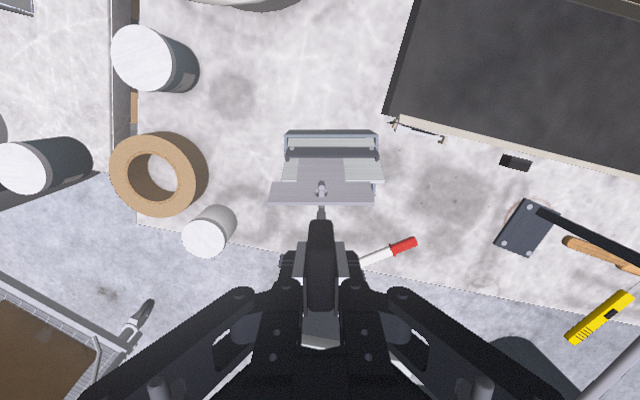

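View pics/sc11.png

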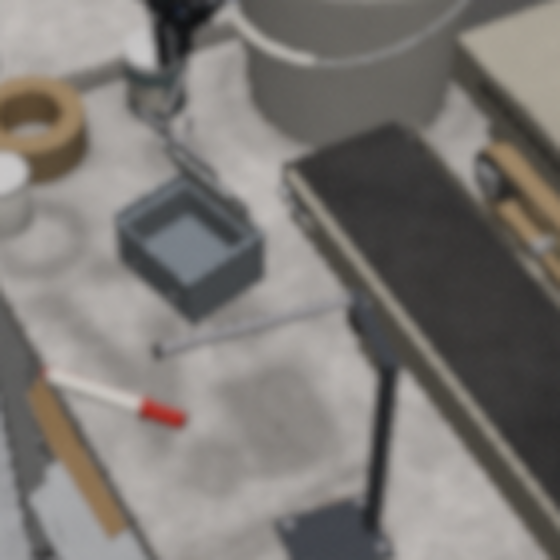

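```bash
python3 -m crank '{"dp": [[0.4,0.1,0.3],[0.8,0.2,0.6],[1.2,0.3,1.0],[1.4,0.33,1.4],[1.4,0.33,1.8],[1.4,0.33,2.3],[1.4,0.33,2.8],[1.4,0.33,3.3]], "roll": [0,0,0,0,0,0,0,0]}'; python3 -m crank '{"dp": [[0,0,0.6],[0,0,1.3],[0,0,2],[0,0,3],[0,0,4],[0,0,4.8],[0,0,5],[0,0,5]], "roll": [0,0,0,0,0,0,0,0]}';python3 - <<'E'
from h import *
s=sensors.read_state(); print(s['tcp_pos'],s['eef_rot'],s['force'])
im=cams.get_image('wrist'); cv2.imwrite('pics/w12.png',im[:,:,::-1])
im=cams.get_image('scene'); crop('s',im,260,60,400,230,4,'pics/sc12.png')
E
```

```text
time_s: 11.68
tcp_pos: [0.5301, 0.1323, 0.3148]
eef_rot: [-3.141, -0.0, 0.229]
force: [0.4, 0.2, -5.3]
opening: 0.146
time_s: 12.35
tcp_pos: [0.5308, 0.1323, 0.3656]
eef_rot: [3.141, -0.002, 0.229]
force: [0.3, 0.1, -4.7]
opening: 0.15
[0.5307823  0.13227469 0.36559036] [ 3.14134039e+00 -2.43496588e-03  2.29256232e-01] [ 0.29863548  0.07372403 -4.69356608]
```

View pics/w12.png

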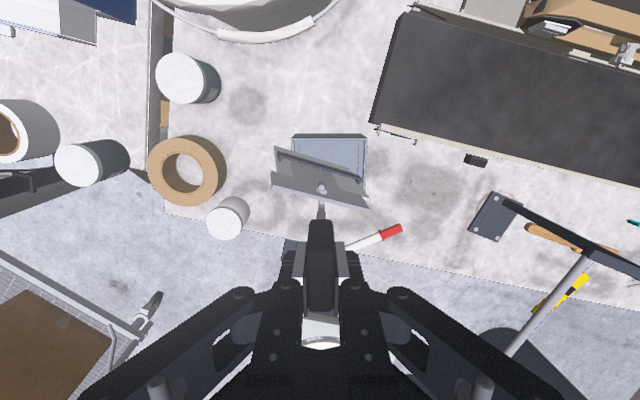

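View pics/sc12.png

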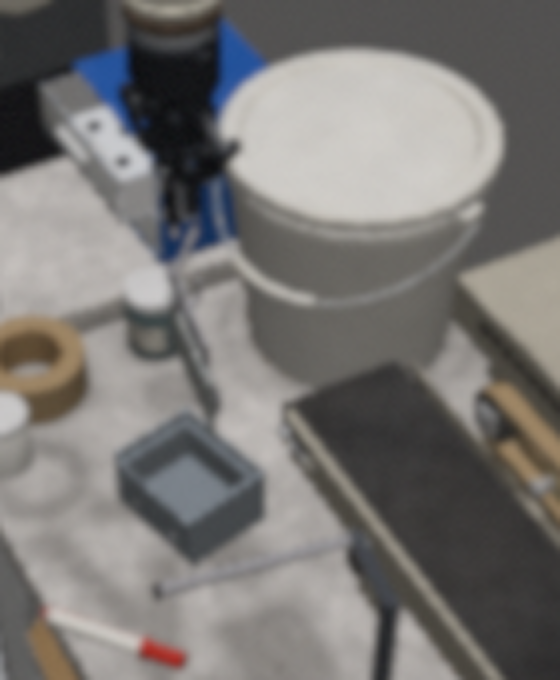

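```bash
python3 -m crank '{"dp": [[-0.1,-0.3,0],[-0.4,-1,0],[-0.8,-2,0],[-1.2,-3.3,0],[-1.6,-4.7,0],[-2,-6.1,0],[-2.4,-7.5,0],[-2.8,-8.9,0]], "roll": [0.03,0.08,0.14,0.21,0.28,0.36,0.44,0.52]}'; python3 -m crank '{"dp": [[-0.4,-1.4,0],[-0.8,-2.8,0],[-1.2,-4.2,0],[-1.6,-5.6,0],[-2,-7,0],[-2.4,-8.4,0],[-2.8,-9.6,0],[-3.2,-10.6,0]], "roll": [0.08,0.16,0.24,0.32,0.4,0.48,0.55,0.6]}'; python3 -m crank '{"dp": [[-0.3,-0.8,0],[-0.5,-1.3,0],[-0.6,-1.5,0],[-0.6,-1.5,0],[-0.6,-1.5,0],[-0.6,-1.5,0]], "roll": [0.03,0.05,0.058,0.058,0.058,0.058]}';python3 - <<'E'
from h import *
s=sensors.read_state(); print(s['tcp_pos'],s['eef_rot'],s['force'])
im=cams.get_image('wrist'); cv2.imwrite('pics/w13.png',im[:,:,::-1])
im=cams.get_image('scene'); crop('s',im,240,60,420,260,3,'pics/sc13.png')
E
```

```text
time_s: 13.12
tcp_pos: [0.5016, 0.0425, 0.3634]
eef_rot: [-3.14, 0.001, 0.753]
force: [0.0, -1.4, -4.2]
opening: 0.154
time_s: 13.78
tcp_pos: [0.4696, -0.0637, 0.3634]
eef_rot: [-3.14, 0.0, 1.352]
force: [0.3, 0.2, -4.1]
opening: 0.155
time_s: 14.28
tcp_pos: [0.4642, -0.0774, 0.3641]
eef_rot: [-3.141, -0.0, 1.407]
force: [-0.1, -0.1, -4.4]
opening: 0.153
[ 0.46424979 -0.07743862  0.3640958 ] [-3.14126121e+00 -3.08678004e-04  1.40727783e+00] [-0.13498742 -0.13920205 -4.44209117]
```

View pics/w13.png

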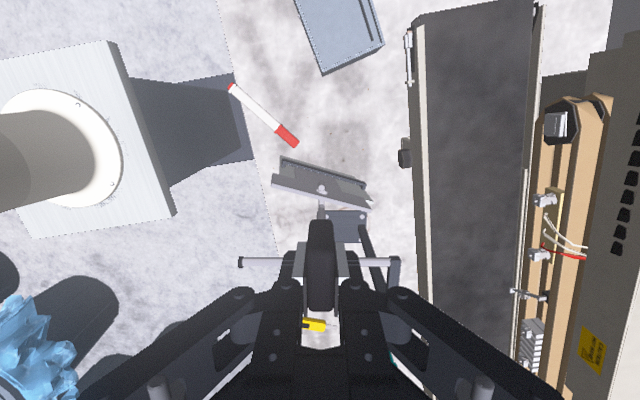

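View pics/sc13.png

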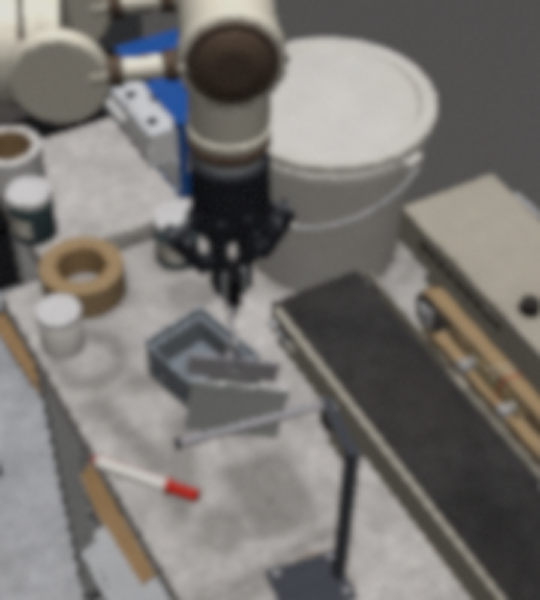

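```bash
python3 -m crank '{"dp": [[0,0,-0.6],[0,0,-1.8],[0,0,-3.2],[0,0,-4.6],[0,0,-6],[0,0,-7.2],[0,0,-7.9],[0,0,-8]], "roll": [0,0,0,0,0,0,0,0]}'; python3 -m crank '{"dp": [[-0.1,-0.5,0],[-0.25,-1.5,0],[-0.4,-2.5,0],[-0.55,-3.5,0],[-0.7,-4.5,0],[-0.8,-5,0],[-0.8,-5,0],[-0.8,-5,0]], "roll": [0,0,0,0,0,0,0,0]}';python3 - <<'E'
from h import *
s=sensors.read_state(); print(s['tcp_pos'],s['eef_rot'],s['force'])
im=cams.get_image('wrist'); cv2.imwrite('pics/w14.png',im[:,:,::-1])
im=cams.get_image('scene'); crop('s',im,240,100,420,300,3,'pics/sc14.png')
E
```

```text
time_s: 15.05
tcp_pos: [0.4632, -0.0773, 0.2819]
eef_rot: [-3.138, -0.001, 1.407]
force: [-0.5, 0.4, -5.0]
opening: 0.152
time_s: 15.72
tcp_pos: [0.4561, -0.1283, 0.2844]
eef_rot: [-3.142, -0.0, 1.406]
force: [-0.8, -0.6, -5.4]
opening: 0.144
[ 0.45613732 -0.1282646   0.28436149] [-3.14158527e+00 -1.99409467e-04  1.40616324e+00] [-0.77636058 -0.56495833 -5.44960638]
```

View pics/w14.png

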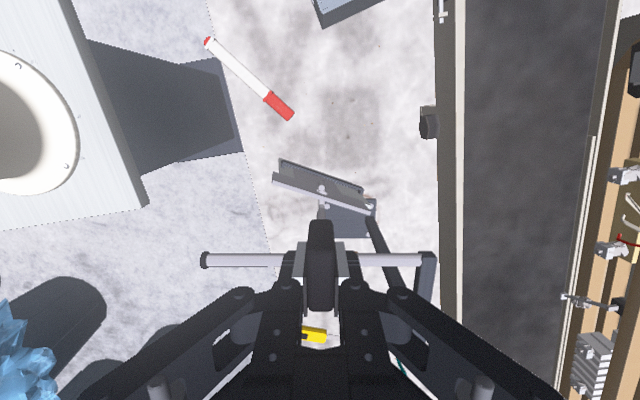

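View pics/sc14.png

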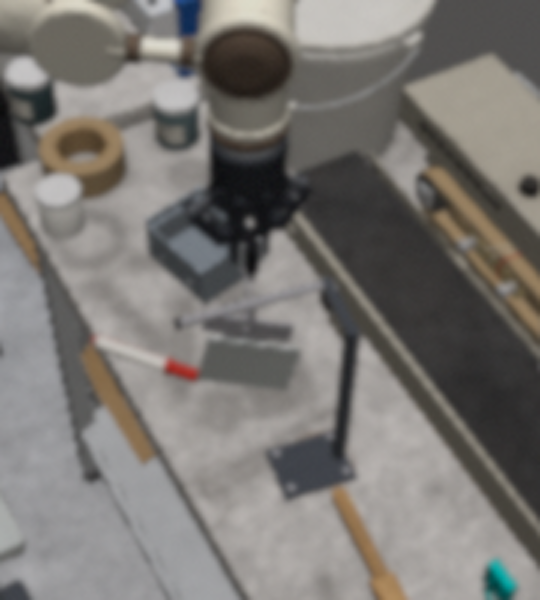

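```bash
python3 -m crank '{"dp": [[-0.12,-0.7,0],[-0.25,-1.5,0],[-0.35,-2.1,0],[-0.39,-2.4,-0.1],[-0.41,-2.55,-0.3],[-0.43,-2.65,-0.5],[-0.45,-2.7,-0.7],[-0.45,-2.75,-0.8]], "roll": [0,0,0,0,0,0,0,0]}';python3 - <<'E'
from h import *
s=sensors.read_state(); print(s['tcp_pos'],s['eef_rot'],s['force'])
im=cams.get_image('wrist'); cv2.imwrite('pics/w15.png',im[:,:,::-1])
E
```

```text
time_s: 16.48
tcp_pos: [0.4516, -0.1548, 0.2757]
eef_rot: [-3.141, -0.001, 1.407]
force: [0.4, 1.3, -5.0]
opening: 0.15
[ 0.45156184 -0.15481893  0.27567528] [-3.14078278e+00 -1.37661416e-03  1.40733837e+00] [ 0.4420117   1.33506342 -4.96707668]
```

View pics/w15.png

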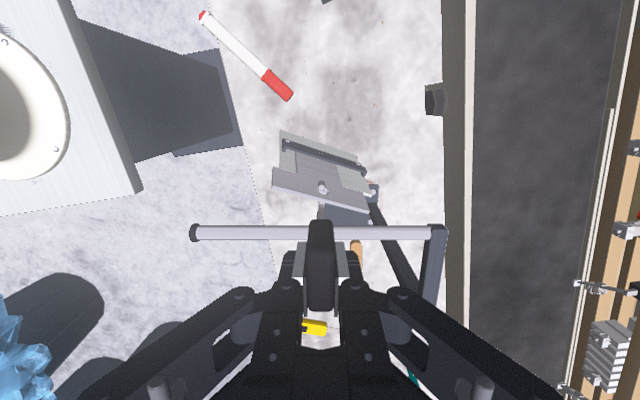

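```bash
python3 -m crank '{"dp": [[-0.01,-0.1,-0.3],[-0.02,-0.2,-0.6],[-0.02,-0.2,-0.9],[-0.02,-0.2,-1.1],[-0.02,-0.2,-1.3],[-0.02,-0.2,-1.4],[-0.02,-0.2,-1.5],[-0.02,-0.2,-1.5]], "roll": [0,0,0,0,0,0,0,0]}';python3 - <<'E'
from h import *
s=sensors.read_state(); print(s['tcp_pos'],s['eef_rot'],s['force'],s['wrist_torque'])
im=cams.get_image('wrist'); cv2.imwrite('pics/w16.png',im[:,:,::-1])
im=cams.get_image('scene'); crop('s',im,240,100,420,300,3,'pics/sc16.png')
E
```

```text
time_s: 17.2
tcp_pos: [0.4514, -0.1571, 0.2611]
eef_rot: [-3.141, -0.001, 1.407]
force: [0.9, -0.5, -4.9]
opening: 0.153
[ 0.45144792 -0.15707491  0.26105305] [-3.14120012e+00 -5.08162533e-04  1.40732315e+00] [ 0.85049443 -0.46647678 -4.90417799] [ 0.11989241  0.00255293 -0.02955296]
```

View pics/w16.png

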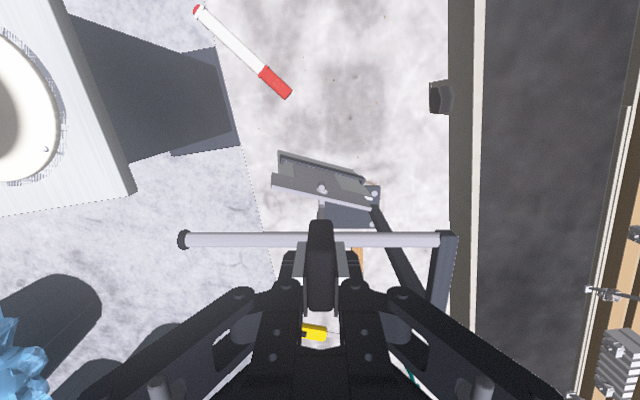

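View pics/sc16.png

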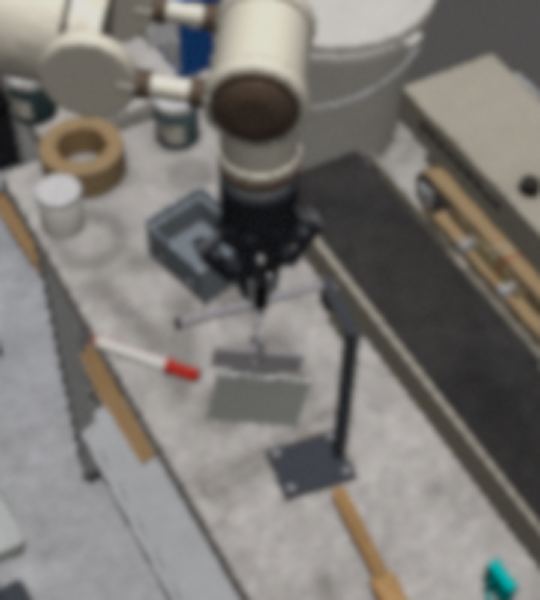

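```bash
python3 -m crank '{"dp": [[0,0,-0.05],[0,0,-0.1],[0,0,-0.1],[0,0,-0.15],[0,0,-0.15],[0,0,-0.2],[0,0,-0.2],[0,0,-0.2]], "roll": [0,0,0,0,0,0,0,0]}'; python3 -m crank '{"dp": [[0,0,-0.05],[0,0,-0.05],[0,0,-0.05],[0,0,-0.05]], "roll": [0,0,0,0]}'
```

```text
time_s: 17.97
tcp_pos: [0.4516, -0.1573, 0.2597]
eef_rot: [3.141, 0.0, 1.407]
force: [-0.9, 0.8, -2.1]
opening: 0.151
time_s: 18.3
tcp_pos: [0.4517, -0.1574, 0.2595]
eef_rot: [3.141, 0.0, 1.407]
force: [-2.4, 2.6, 3.5]
opening: 0.153
```

```bash
python3 -m crank '{"dp": [[0,0,0.03],[0,0,0.03],[0,0,0.03],[0,0,0.03],[0,0,0.03],[0,0,0.03],[0,0,0.03],[0,0,0.03]], "roll": [0,0,0,0,0,0,0,0]}' 1 20;  python3 -m crank '{"dp": [[0,0,0],[0,0,0],[0,0,0],[0,0,0],[0,0,0],[0,0,0],[0,0,0],[0,0,0]], "roll": [0,0,0,0,0,0,0,0]}' 0.2; python3 - <<'E'
from h import *
im=cams.get_image('wrist'); cv2.imwrite('pics/w17.png',im[:,:,::-1])
E
```

```text
time_s: 18.97
tcp_pos: [0.4517, -0.1574, 0.2595]
eef_rot: [3.141, 0.0, 1.407]
force: [-2.6, 1.9, 5.6]
opening: 0.148
time_s: 19.63
tcp_pos: [0.4515, -0.1574, 0.2591]
eef_rot: [3.142, 0.0, 1.407]
force: [-1.1, -0.2, -0.5]
opening: 0.401
```

View pics/w17.png

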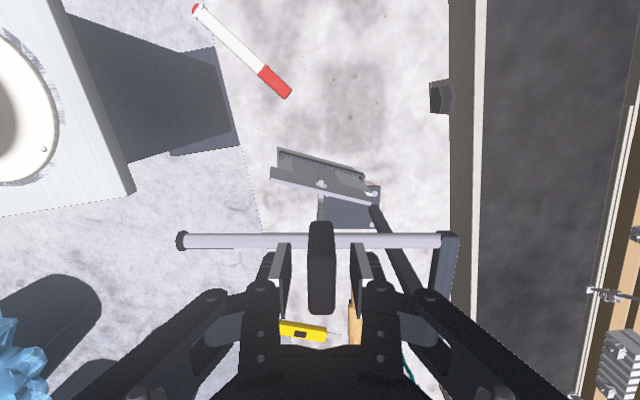

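Released, hook stays on the rail. Now retreat straight up.

```bash
python3 -m crank '{"dp": [[0,0,0.5],[0,0,1.5],[0,0,3],[0,0,5],[0,0,7.5],[0,0,10],[0,0,12],[0,0,13]], "roll": [0,0,0,0,0,0,0,0]}' -;  python3 -m crank '{"dp": [[0,1,1],[0,3,2],[0,6,2],[0,9,2],[0,12,2],[0,14,2],[0,14,2],[0,14,2]], "roll": [0,0,0,0,0,0,0,0]}' - ; python3 - <<'E'
from h import *
s=sensors.read_state(); print(s['time_s'],s['tcp_pos'],s['force'])
im=cams.get_image('wrist'); cv2.imwrite('pics/w18.png',im[:,:,::-1])
im=cams.get_image('scene'); crop('s',im,240,100,420,300,3,'pics/sc18.png')
im=cams.get_image('top'); cv2.imwrite('pics/t18.png',im[:,:,::-1])
E
```

```text
time_s: 20.35
tcp_pos: [0.4523, -0.1578, 0.3934]
eef_rot: [3.136, 0.002, 1.407]
force: [0.7, -0.3, 0.1]
opening: 0.4
time_s: 21.02
tcp_pos: [0.4511, -0.0161, 0.4087]
eef_rot: [-3.141, 0.0, 1.41]
force: [-0.1, -0.6, 0.1]
opening: 0.405
21.0167 [ 0.45113711 -0.01613174  0.40873223] [-0.14513454 -0.56223172  0.12229565]
```

View pics/w18.png

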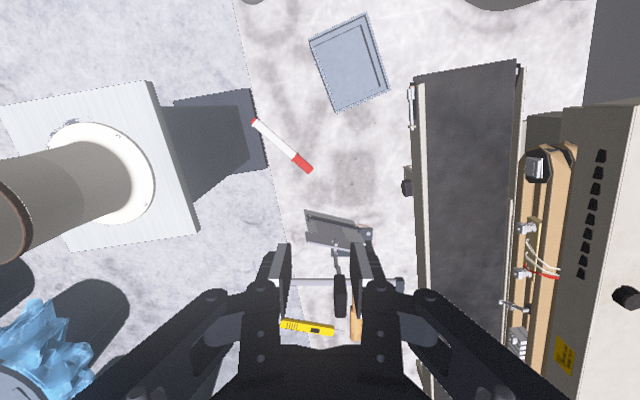

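View pics/sc18.png

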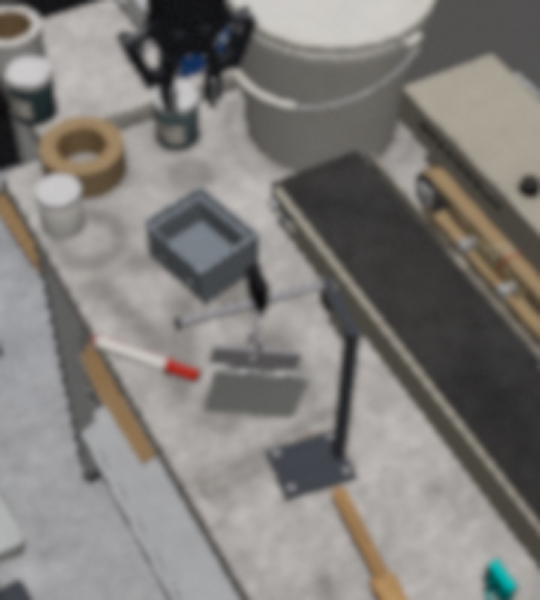

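View pics/t18.png

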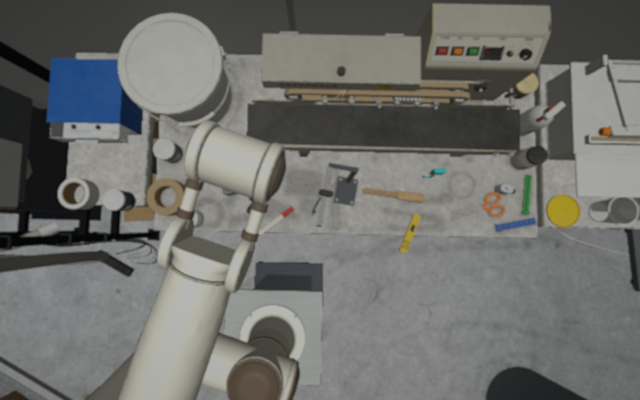

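```bash
for i in 1 2 3; do python3 -m crank '{"dp": [[0,0,0],[0,0,0],[0,0,0],[0,0,0],[0,0,0],[0,0,0],[0,0,0],[0,0,0]], "roll": [0,0,0,0,0,0,0,0]}' >/dev/null; done; python3 - <<'E'
from h import *
im=cams.get_image('wrist'); a=cv2.imread('pics/w18.png')[190:330,290:410]; b=im[190:330,290:410,::-1]
cv2.imwrite('pics/w19.png',np.hstack([cv2.resize(x,None,fx=3.2,fy=3.2) for x in(a,b)]))
print(sensors.read_state()['time_s'])
E
```

```text
23.2167
```

View pics/w19.png

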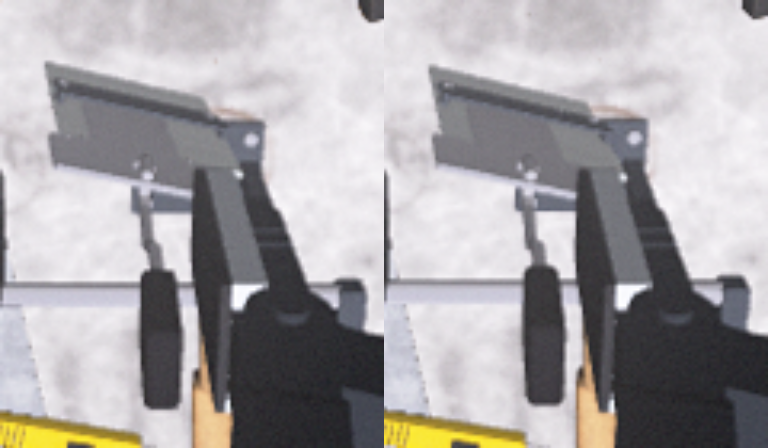

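The hook and cover hang still, the gripper is clear, and the bystanders haven't moved.

```bash
python3 -c "
from rig import env; print(env.finish_job())"
```

```text
the job is handed in; nothing more can be done
None
```

The bin is uncovered, and the black-grip S-hook is back on the rail with the cover hanging from it. I handed the job in at about 23 s of the 72 s limit; no verdict is reported.

- **What I did:** I took the hook off the rail and passed its tip up through the eye plate's hole without feeling any contact force. I swung the cover up front first and carried it over. The hook now hangs about 10 mm further toward the rail's free end than where it started. I let go only once the rail was carrying the weight.
- **Last checks:** Pictures 2.2 s apart show the hook and cover staying put on the rail, swaying only very slightly. The bin is open and the gripper touches nothing. By eye, the marker, brush and tin look unmoved, though the tin is partly hidden by the arm in the last top picture. The highest wrist force I read after a move was about 6 N.
- **Disagreements:** The top camera put the hole about 4 mm off from the wrist camera. My first reading of the tip in the picture was about 5 mm off from the arm's own position. I went by close wrist views and corrected by 1 mm before threading.
- **Not perfect:** The cover hangs turned about 15° from square to the hook, and the hook leans slightly on the rail.

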